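# Load the tumbler's battery and hold its lid at half-turn

## Task

Get the small cordless parts tumbler ready and pulse it: stand the battery pack upright in its open drawer and slide the drawer fully shut, then drop the bayonet lid into the collar on top with its lugs through the two slots. Twist the lid clockwise (seen from above) to the half-turn mark, halfway between the slots and the lock, without going on to the lock click. Finish while still gripping the lid and holding it there against its return spring; leave the multimeter, the pliers and the jar alone.

Things in the scene. Friction and masses are not known exactly. Their poses are not given: they have to be found in the camera images.
- tumbler: cordless parts tumbler: a fixed grey box 110 (x) x 100 (y) x 66 mm high, with the drawer in its front (-x) and a bayonet collar on top. Origin at the middle of its underside, z up
- collar_mouth (a point): centre of the mouth of the aluminium collar, at its top rim 81 mm above the table; axes as the tumbler's. Mouth diameter 53 mm, outside 74 mm. The rim has two slots 40 degrees wide, 67 mm from end to end, at its +x and -x sides, into which the lid's lugs drop; single raised ridges on the deck stand beside them. Stops in the collar prevent turning the lid counter-clockwise
- half_mark (a point): half-turn mark: a single raised ridge on the deck beside the collar, 45 degrees clockwise (from above) of the -x slot; a like one lies opposite. At half-turn the bar points along these two
- lock_mark (a point): lock mark: a double raised ridge on the deck, 90 degrees clockwise of the -x slot; a like one lies opposite. A sprung ball gives the click: the lid meets it at about 60 degrees of turn and is locked past it, at about 90
- drawer_floor (a point): centre of the drawer's inner floor, 8 mm above the table; moves with the drawer, axes as the tumbler's. Inside 58 (x) x 50 (y) mm; side walls (3 mm thick) and rear wall rise 6 mm above the floor, the front plate 52 mm. At the start the drawer stands out in front of the tumbler, open from above; things up to 46 mm high go in under the tumbler's roof
- lid_bar (a point): centre of the lid's wing bar, 52 (x) x 14 (y) x 44 mm high, on a disc of 74 mm diameter whose top is 22 mm below this point. The plug under it, 48 mm wide, ends 42 mm below this point and has two lugs, 10 mm wide, 63 mm over both, in line with the bar; the lid is the same turned by 180 degrees. It stands on its plug. Fully down in the collar this point is 28 mm above the mouth. 0.12 kg
- drawer (a joint): how far the drawer stands out of the tumbler's front, m: 0 fully shut, 0.072 fully out; it slides along the tumbler's x with about 1.5 N of friction and is pushed in towards +x
- drawer_front (a point): centre of the outer face of the drawer's front plate (plate 92 wide, 10 thick, from 4 to 60 mm above the table); moves with the drawer. -x points out of the tumbler
- pack_mid (a point): centre of the battery pack, a black block 46 (x) x 36 (y) x 46 mm high with a grey band and two contacts on top, about 0.16 kg, standing on the table, 23 mm below this point. Gripped across its 36 mm sides 10 mm above this point, fingers clear the drawer's side walls
- switch_ring (a joint): turn (rad, clockwise from above) of the sprung ring inside the collar, 0 at rest; the lid's lugs meet it about 0.22 rad of lid turn after the slots' middle and then push it on, so lid turn = this + 0.22 (half-turn 0.56). Its spring pushes back with 0.04 to 0.1 N m and returns the lid when it is let go
- multimeter_mid (a point): multimeter, 128 x 70 x 38 mm, a bystander; the point is its middle
- pliers_mid (a point): pliers, 50 x 173 x 11 mm, lying flat, a bystander; the point is their middle
- jar_mid (a point): squat jar with lid, 68 mm wide and 61 mm high, a bystander; the point is its middle
There are look-alikes about, which are no part of the job. Of the things that look like the part that bears pack_mid, take the one that is farthest to the robot's right at the start. What is shaped like the part that bears lid_bar but red is not meant.

How it is judged:
By the outcome, as a careful person would: the job done as asked, in the order asked, and still so for the second after the job is handed in, while the arm keeps its last pose, push and grip.
It also fails if it takes over 72 s, if anything falls off the work surface, if the arm or the gripper's body presses on something with over 40 N, if the wrist force passes 120 N, or if a joint passes its speed limit or range.

## Robot

A 7-joint arm with a two-finger parallel gripper is mounted at the origin on a cart in front of the work surface, level with it; the furniture and walls round the work are solid. World frame = base frame: x ahead of the robot, y to its left, z up, the work surface at z = 0. Lengths are in m, angles in degrees, forces in N, time in s.
With the tool pointing down it reaches from about 0.425 to 0.875 m from the base axis. Payload 4.7 kg.
Tool frame: the origin (TCP) lies midway between the tips of the shut fingers; the grasp point (between the pads) lies 19 mm behind it (env.grip_depth is the distance from the TCP to the grasp point, in m); z points along the fingers, y is the line along which they close (so a half turn about z gives the same grasp; the last joint's range is limited). The gripper opens to 87 mm and grips with 3 to 60 N. Pads are 19 mm wide; open, the fingers measure 117 mm over their backs; the gripper's body (75 mm by 190 mm) begins 51 mm behind the grasp point.
Start: joints at [-64.509, 18.392, -4.016, 83.108, 1.295, 78.541, -3.26], TCP at [0.271, 0.591, 0.194] pointing down, gripper open.
Joint ranges: [-163.93, 163.93], [-17.29, 119.83], [-79.2, 71.16], [3.27, 140.29], [-89.18, 269.18], [5.43, 117.66], [-154.24, 154.24]. Speed limits (degrees/s): [147.25, 147.25, 180, 180, 180, 180, 180].

## Interface

Orientations are given as [roll, pitch, yaw] about the fixed x, y, z axes, in that order (R = Rz(yaw) Ry(pitch) Rx(roll)).
In Python, from cell import get_obs, optics, env, nets gives the robot as it stands.
- The arm moves only by the shell command python3 -m creep 'ROWS' [FORCE]. ROWS is JSON, a list of rows, each an object of numbers: "wx", "wy", "wz": the turn, a rotation vector about the tool's x, y, z in degrees; "tx", "ty", "tz": the shift along the tool's x, y, z in mm; "gripper": the opening, from -1 (shut) to 1 (fully open). A call has 1 to 5 rows; each row is the pose to reach, as a shift and turn from the pose commanded when the call began, along the tool's axes at that moment; what a row does not reach only later rows make up. A row lasts 1/12 s, in which the tool goes at most 41.7 mm and 7.16 degrees, less where a joint would pass 70% of its speed; a pose out of reach is approached as far as the arm can. A call with a gripper value outside its range is refused whole. The fingers move at their own pace and stop on an object; FORCE is the grip in N (left out, the last holds). Time passes only in rows, so rows that repeat a pose let the fingers close. It gives the time, the measured TCP pose, the force, the opening and the grip force at its end, in the units of the state.
- get_obs(): the state, without advancing time (a new reading comes with each control period).
- optics.read_camera(name): name is "scene" or "top" or "wrist"; returns (picture, depth): 384x512x3 uint8, red, green, blue; 384x512 float32, m along the optical axis (not along the pixel's ray), 0 where there is no reading.
- optics.camera_info(name): a dict with "fovy" (degrees; the focal length in pixels is half the picture's height over the tangent of half this angle, whatever the lens; pixels are square), "cx", "cy" (the principal point, pixels), "R" (3x3) and "t" (3): a world point X has camera coordinates R X + t; the wrist camera has in their place "tool_from_camera" (4x4, takes a point from camera to tool coordinates, whose origin is the TCP and whose axes are the flange's). Camera axes: x right, y down, z forward; pixel columns grow to the right and rows downward; lengths in m; the calibration is good to about 2 mm. A picture is of the moment at which its call begins: read the wrist's pose just before it. camera_info takes no time and is no camera call.
- env.sign_off(): hands the job in; it is judged then, once.
Trained networks look in the newest picture that a camera, given by its name, has taken for a name from the list of things; names that differ only in an ending like _2 or _b are one class to them, and where a whole thing is asked for, a point or a joint stands for the part that bears it (a point fixed in the world has none). Each returns a list of dicts, best first, with "confidence" (0 to 1); they miss things now and then, are a little off and sometimes report something else, mostly with a low value. They report only what shows in the picture. A call takes as long as a camera call. They do not tell look-alikes from the thing itself.
- nets.look_for(query, camera): "point" ([x, y, z] in m, in world coordinates, good to about 4 mm: the middle of the surface that is visible of it).
- nets.place_of(query, camera): "point" ([x, y, z] in m, in world coordinates, good to about 4 mm: a listed point, or the origin of a listed thing).
The state is a dict: "time_s": time; "qpos": joint angles; "joint_velocities": joint speeds; "effort": joint torques, N m; "tool_pos": TCP position; "tool_rot": TCP orientation; "force": force on the tool from outside, world axes, zero at the start; "wrist_torque": the same for the moment, N m; "grip_width": finger opening in m; "grasp_force": force on a finger pad.
Only numpy, scipy, OpenCV 4.12 (cv2) and the standard library are available. Lean on these libraries where they do the work, as an engineer would, in place of code of your own. Each camera call takes 0.05 s, during which the arm holds its last target. There are 200 camera calls.

## Working session

There is one attempt and no reset: what is moved stays moved. The work goes in short steps, Python scripts to look and compute and a shell command to move; the robot and the scene stay as the last step left them, time stands still between calls to the robot, and variables do not carry over. Pictures are saved under pics/ and viewed, at most 10 in all, crops included, and the job is handed in when it is done.

```bash
ls; mkdir -p pics; cat > h.py <<'E'
import numpy as np, cv2
from cell import get_obs, optics, env, nets
from scipy.spatial.transform import Rotation as Ro
def snap(cam,name=None):
    o=get_obs(); p,d=optics.read_camera(cam)
    if name: cv2.imwrite(f'pics/{name}.png',p[:,:,::-1])
    return o,p,d
def cam_pose(cam,o):
    i=optics.camera_info(cam); f=192/np.tan(np.radians(i['fovy'])/2)
    if 'R' in i:
        R=np.array(i['R']).T; t=-R@np.array(i['t'])
    else:
        T=np.array(i['tool_from_camera']); Rt=Ro.from_euler('xyz',o['tool_rot'],degrees=True).as_matrix()
        R=Rt@T[:3,:3]; t=Rt@T[:3,3]+np.array(o['tool_pos'])
    return f,i['cx'],i['cy'],R,t
def cloud(cam,o,d):
    f,cx,cy,R,t=cam_pose(cam,o); v,u=np.mgrid[:384,:512]
    P=np.stack([(u-cx)/f*d,(v-cy)/f*d,d],-1)@R.T+t
    P[d<=0]=np.nan
    return P
def pix(cam,o,X):
    f,cx,cy,R,t=cam_pose(cam,o); c=(np.array(X)-t)@R
    return (round(f*c[0]/c[2]+cx),round(f*c[1]/c[2]+cy))
E
python3 - <<'E'
from h import *
o=get_obs(); print({k:np.round(v,3) for k,v in o.items()})
ims=[]
for c in ['scene','top']:
    o,p,d=snap(c); i=optics.camera_info(c); print(c,i['fovy'],np.round(cam_pose(c,o)[4],3))
    ims.append(p)
    for q in ['tumbler','collar_mouth','drawer_floor','drawer_front','lid_bar','pack_mid','half_mark','multimeter_mid','pliers_mid','jar_mid']:
        r=nets.place_of(q,c)
        print(q,[(np.round(x['point'],3).tolist(),round(x['confidence'],2),pix(c,o,x['point'])) for x in r[:4]])
cv2.imwrite('pics/a.png',cv2.resize(ims[0],(800,600))[:,:,::-1]);cv2.imwrite('pics/b.png',cv2.resize(ims[1],(800,600))[:,:,::-1])
E
```

```text
pics
{'time_s': np.float64(0.0), 'qpos': array([-64.51 ,  18.439,  -4.015,  83.176,   1.295,  78.539,  -3.261]), 'joint_velocities': array([-0.089, -0.037, -0.049,  0.076, -0.022, -0.012,  0.044]), 'effort': array([-0.0000e+00, -4.9128e+01, -4.0400e-01, -3.1253e+01, -6.4000e-02,
        4.4000e-02,  0.0000e+00]), 'tool_pos': array([0.271, 0.59 , 0.193]), 'tool_rot': array([-1.79891e+02,  6.00000e-03,  1.55318e+02]), 'force': array([ 0.358,  1.005, -0.753]), 'wrist_torque': array([-0.028, -0.019, -0.006]), 'grasp_force': np.float64(0.0), 'grip_width': np.float64(0.087)}
scene 46.74059501932427 [-0.402 -0.572  0.871]
tumbler [([0.622, -0.037, -0.002], 0.93, (250, 200)), ([0.619, -0.036, 0.083], 0.65, (250, 179))]
collar_mouth [([0.622, -0.033, 0.083], 0.7, (249, 178))]
drawer_floor [([0.531, -0.058, 0.004], 0.92, (242, 216))]
drawer_front [([0.491, -0.067, 0.028], 0.84, (238, 218))]
lid_bar [([0.485, 0.12, 0.045], 0.92, (185, 196)), ([0.502, 0.242, 0.042], 0.9, (157, 183))]
pack_mid [([0.433, -0.158, 0.024], 0.76, (256, 241)), ([0.592, -0.168, 0.025], 0.67, (283, 211)), ([0.524, -0.245
[... 325 characters left out ...]
02], 0.71, (299, 207)), ([0.62, -0.029, 0.004], 0.68, (231, 176))]
collar_mouth [([0.621, -0.034, 0.081], 0.62, (232, 169))]
drawer_floor [([0.534, -0.059, 0.006], 0.58, (240, 203))]
drawer_front [([0.491, -0.069, 0.032], 0.8, (243, 216))]
lid_bar [([0.501, 0.238, 0.043], 0.68, (138, 210)), ([0.482, 0.118, 0.042], 0.59, (179, 217))]
pack_mid [([0.598, -0.162, 0.021], 0.71, (274, 182)), ([0.525, -0.238, 0.023], 0.69, (299, 206)), ([0.432, -0.155, 0.023], 0.48, (271, 237))]
half_mark [([0.588, -0.015, 0.062], 0.87, (225, 182))]
multimeter_mid [([0.715, -0.264, 0.019], 0.63, (307, 147))]
pliers_mid [([0.342, -0.116, 0.006], 0.81, (257, 267))]
jar_mid [([0.598, -0.443, 0.032], 0.65, (366, 184))]
```

View pics/a.png

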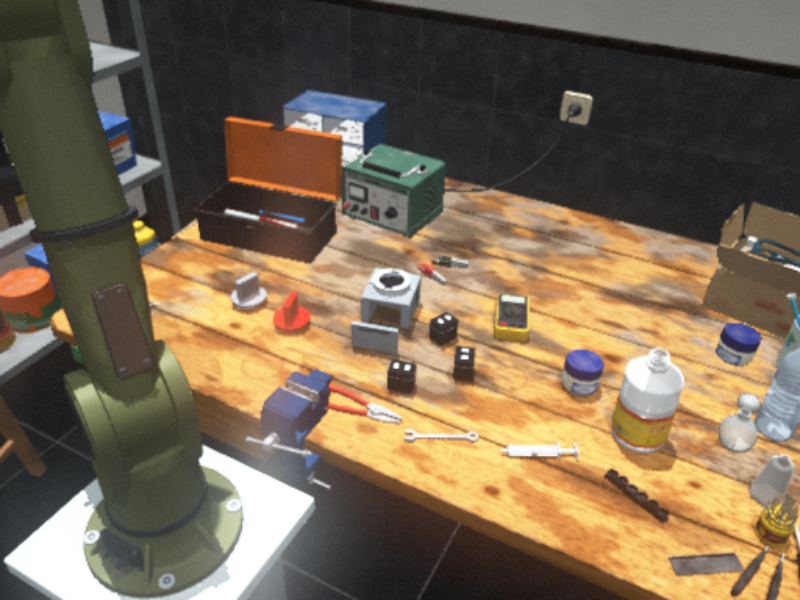

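View pics/b.png

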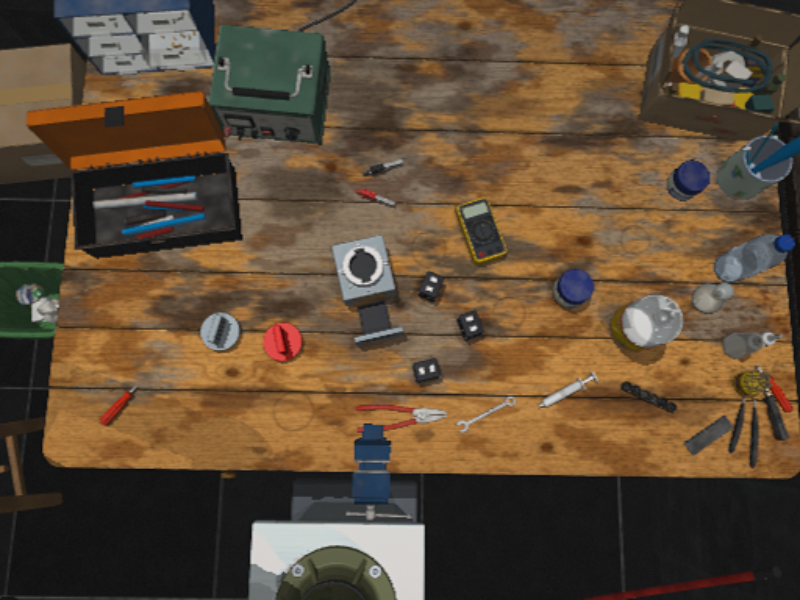

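The scene view shows three black packs (800x600 px: 402,375; 443,328; 464,362), a grey lid (248,292), a red lid (292,312), and the tumbler with its drawer out (390,310). The same packs are in the top view at (427,371), (431,287) and (470,325). The last has the smallest y (-0.24), so it is farthest right and is my choice. The lid is the grey one at (220,331); the red one at (282,341) is ruled out.

```bash
cat >> h.py <<'E'
def rect(P,c,r,z0,z1):
    m=(np.hypot(P[...,0]-c[0],P[...,1]-c[1])<r)&(P[...,2]>z0)&(P[...,2]<z1)
    Q=P[m]; 
    if len(Q)<8: return None,len(Q),None,None
    (x,y),(w,h),a=cv2.minAreaRect((Q[:,:2]*1000).astype(np.float32))
    return np.round([x,y],1),len(Q),np.round([w,h,a],1),np.round(np.median(Q[:,2])*1000,1)
E
python3 - <<'E'
from h import *
for c in ['top','scene']:
    o,p,d=snap(c); P=cloud(c,o,d)
    print(c,'pack',rect(P,(.524,-.241),.045,.036,.06))
    print(' lidbar',rect(P,(.5,.24),.05,.052,.09))
    print(' lid disc',rect(P,(.5,.24),.06,.014,.034))
    print(' deck+collar',rect(P,(.62,-.033),.09,.058,.1),' collar',rect(P,(.62,-.033),.06,.074,.1))
    print(' front',rect(P,(.491,-.068),.06,.045,.07))
    if c=='top':
        a=cv2.resize(p[120:250,110:330],(800,473),interpolation=cv2.INTER_CUBIC); cv2.imwrite('pics/c.png',a[:,:,::-1])
E
```

```text
top pack (array([ 520.1, -243.3]), 189, array([45.9, 35.9, 21.1]), np.float64(46.2))
 lidbar (array([500., 236.]), 102, array([14.6, 51. , 76.3]), np.float64(63.4))
 lid disc (array([500. , 236.9]), 336, array([73.5, 70.6, 48.2]), np.float64(20.0))
 deck+collar (array([621. , -35.9]), 1223, array([110.7, 100.1,  14. ]), np.float64(67.1))  collar (array([620.5, -36.4]), 234, array([73.2, 72.6, 89.2]), np.float64(81.0))
 front (array([493.9, -67.7]), 133, array([11.8, 90.2, 13.7]), np.float64(59.8))
scene pack (array([ 520. , -243.5]), 160, array([49.7, 34.5, 23.6]), np.float64(45.5))
 lidbar (array([499.7, 235.1]), 79, array([16.2, 51.5, 75.2]), np.float64(60.9))
 lid disc (array([496.9, 233. ]), 209, array([63.6, 71.3, 39.6]), np.float64(20.0))
 deck+collar (array([621.5, -36.9]), 679, array([117.4,  99.4,  13.9]), np.float64(67.0))  collar (array([619.3, -37.7]), 178, array([75.1, 73.1, 38.7]), np.float64(80.1))
 front (array([493.8, -68.5]), 172, array([14.7, 91. , 10.7]), np.float64(56.4))
```

View pics/c.png

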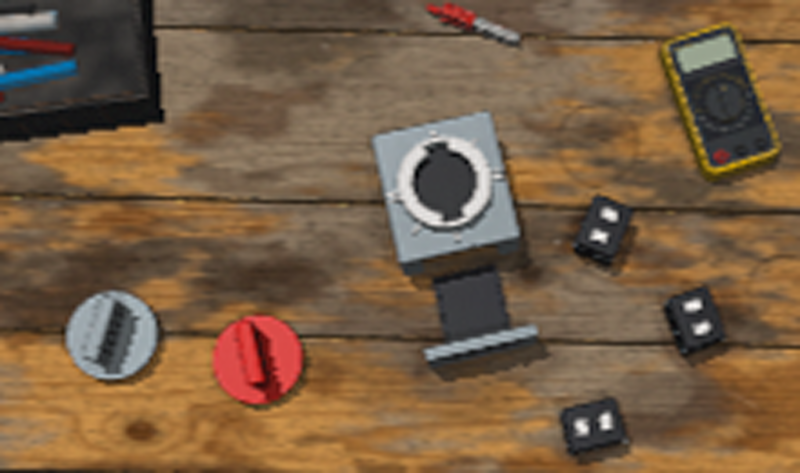

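The crop shows the chosen pack at (692,320), the grey lid at (112,335) with its bar running lower left to upper right, and the tumbler collar at (445,180) with the drawer out below it. Heights (46, 63, 81 and 60 mm) and sizes match the text. Now I'll move over the pack.

```bash
cat >> h.py <<'E'
def go(x,y,z,yaw):
    "mm, deg: shift and turn in tool axes from here to a pointing-down pose"
    o=get_obs(); R=Ro.from_euler('xyz',o['tool_rot'],degrees=True)
    d=R.inv().apply(np.array([x,y,z])-np.array(o['tool_pos'])*1000)
    dy=(yaw-o['tool_rot'][2]+180)%360-180
    w=(R.inv()*Ro.from_euler('xyz',[180,0,yaw],degrees=True)).as_rotvec(degrees=True)
    print('t',round(o['time_s'],2),'shift',np.round(d,1),'turn',np.round(w,1),'q7',np.round(o['qpos'][6]),'F',np.round(o['force'],1),'grip',np.round(o['grip_width']*1000,1))
E
R='{"tx":-574,"ty":-653,"tz":0,"wz":134,"gripper":1}'
python3 -m creep '[{"tx":-574,"ty":-653,"tz":0,"wz":134,"gripper":1},{"tx":-574,"ty":-653,"tz":0,"wz":134,"gripper":1},{"tx":-574,"ty":-653,"tz":0,"wz":134,"gripper":1},{"tx":-574,"ty":-653,"tz":0,"wz":134,"gripper":1},{"tx":-574,"ty":-653,"tz":0,"wz":134,"gripper":1}]' 20
python3 -c "from h import *;go(520,-243,150,21)"
```

```text
t 1.2 shift [-573.9 -653.7   44.2] turn [  0.   -0.  134.3] q7 -3.0 F [ 0.1 -0.4 -0.1] grip 87.0validation failed for argument at $[0]...
```

```bash
python3 -m creep '[{"wx":0,"wy":0,"wz":7,"tx":-26,"ty":-30,"tz":0,"gripper":1},{"wx":0,"wy":0,"wz":14,"tx":-52,"ty":-60,"tz":0,"gripper":1},{"wx":0,"wy":0,"wz":21,"tx":-78,"ty":-90,"tz":0,"gripper":1},{"wx":0,"wy":0,"wz":28,"tx":-104,"ty":-120,"tz":0,"gripper":1},{"wx":0,"wy":0,"wz":35,"tx":-130,"ty":-150,"tz":0,"gripper":1}]' 20
python3 -c "from h import *;go(520,-243,150,21)"
```

```text
time_s: 1.62
tool_pos: [0.3272, 0.3982, 0.1942]
tool_rot: [180.0, -0.0, 120.0]
force: [0.3, 0.3, 0.7]
grip_width: 0.087
grasp_force: 0.0
t 1.62 shift [-651.8 -153.5   44. ] turn [ 0. -0. 99.] q7 -23.0 F [0.3 0.3 0.7] grip 87.0
```

```bash
python3 -m creep '[{"wx":0,"wy":0,"wz":35,"tx":-200,"ty":-47,"tz":0,"gripper":1},{"wx":0,"wy":0,"wz":35,"tx":-200,"ty":-47,"tz":0,"gripper":1},{"wx":0,"wy":0,"wz":35,"tx":-200,"ty":-47,"tz":0,"gripper":1},{"wx":0,"wy":0,"wz":35,"tx":-200,"ty":-47,"tz":0,"gripper":1},{"wx":0,"wy":0,"wz":35,"tx":-200,"ty":-47,"tz":0,"gripper":1}]'
python3 -c "from h import *;go(520,-243,150,21)"
```

```text
time_s: 2.03
tool_pos: [0.3877, 0.2013, 0.1945]
tool_rot: [180.0, -0.1, 84.9]
force: [0.7, 1.3, -0.3]
grip_width: 0.0868
grasp_force: 0.0
t 2.03 shift [-430.9  170.9   44.3] turn [ 0.  -0.1 63.9] q7 -38.0 F [ 0.7  1.3 -0.3] grip 86.8
```

```bash
python3 -m creep '[{"wx":0,"wy":0,"wz":34,"tx":-190,"ty":76,"tz":10,"gripper":1},{"wx":0,"wy":0,"wz":34,"tx":-190,"ty":76,"tz":10,"gripper":1},{"wx":0,"wy":0,"wz":34,"tx":-190,"ty":76,"tz":10,"gripper":1},{"wx":0,"wy":0,"wz":34,"tx":-190,"ty":76,"tz":10,"gripper":1},{"wx":0,"wy":0,"wz":34,"tx":-190,"ty":76,"tz":10,"gripper":1}]'
python3 -c "from h import *;go(520,-243,150,21)"
```

```text
time_s: 2.45
tool_pos: [0.448, 0.0055, 0.1846]
tool_rot: [180.0, -0.1, 50.9]
force: [0.1, 0.3, -0.6]
grip_width: 0.0871
grasp_force: 0.0
t 2.45 shift [-147.5  212.5   34.5] turn [ 0.  -0.1 29.9] q7 -47.0 F [ 0.1  0.3 -0.6] grip 87.1
```

```bash
python3 -m creep '[{"wx":0,"wy":0,"wz":30,"tx":-114,"ty":164,"tz":15,"gripper":1},{"wx":0,"wy":0,"wz":30,"tx":-114,"ty":164,"tz":15,"gripper":1},{"wx":0,"wy":0,"wz":30,"tx":-114,"ty":164,"tz":15,"gripper":1},{"wx":0,"wy":0,"wz":30,"tx":-114,"ty":164,"tz":15,"gripper":1},{"wx":0,"wy":0,"wz":30,"tx":-114,"ty":164,"tz":15,"gripper":1}]'
python3 - <<'E'
from h import *
go(520,-243,150,21)
o,p,d=snap('wrist','w1'); P=cloud('wrist',o,d)
print('pack',rect(P,(.52,-.243),.045,.036,.06))
print('front',rect(P,(.491,-.068),.06,.045,.07)); 
for q in ['pack_mid','drawer_floor']: print(q,[(np.round(x['point'],3).tolist(),round(x['confidence'],2)) for x in nets.place_of(q,'wrist')[:3]])
E
```

```text
time_s: 2.87
tool_pos: [0.5046, -0.187, 0.1696]
tool_rot: [179.9, -0.1, 20.9]
force: [0.6, -0.7, -0.0]
grip_width: 0.0872
grasp_force: 0.0
t 2.87 shift [-5.6 57.8 19.7] turn [ 0.1 -0.1 -0.1] q7 -48.0 F [ 0.6 -0.7 -0. ] grip 87.2
pack (array([ 523.1, -240.8]), 1422, array([45.7, 36.3, 20.9]), np.float64(45.3))
front (array([496.3, -65.6]), 1166, array([12.3, 92.1, 14.1]), np.float64(58.9))
pack_mid [([0.434, -0.161, 0.022], 0.9), ([0.526, -0.248, 0.024], 0.86), ([0.598, -0.163, 0.024], 0.65)]
drawer_floor [([0.53, -0.059, 0.007], 0.57)]
```

View pics/w1.png

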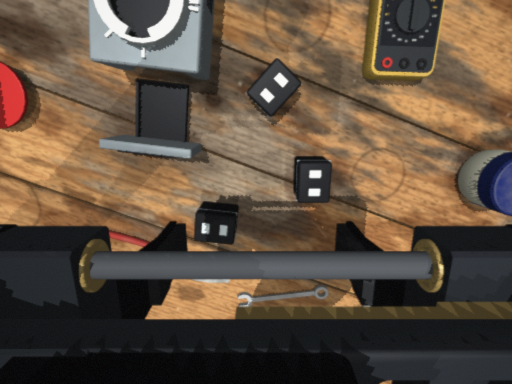

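The wrist view shows the chosen pack at (313,180), isolated, with the drawer at (160,115). The wrist measurement agrees with the top view to about 3 mm.

```bash
python3 -c "from h import *;go(523,-241,70,21)"; python3 -m creep '[{"wx":0,"wy":0,"wz":0,"tx":-2,"ty":41,"tz":0,"gripper":1},{"wx":0,"wy":0,"wz":0,"tx":-2,"ty":57,"tz":30,"gripper":1},{"wx":0,"wy":0,"wz":0,"tx":-2,"ty":57,"tz":65,"gripper":1},{"wx":0,"wy":0,"wz":0,"tx":-2,"ty":57,"tz":99,"gripper":1},{"wx":0,"wy":0,"wz":0,"tx":-2,"ty":57,"tz":99,"gripper":1}]'
python3 -c "from h import *;go(523,-241,14,21)"
```

```text
t 3.02 shift [-1.4 57.4 99. ] turn [ 0.1  0.1 -0. ] q7 -48.0 F [-0.3 -0.2 -1. ] grip 87.2
time_s: 3.43
tool_pos: [0.5186, -0.2334, 0.0639]
tool_rot: [-179.5, 0.5, 21.4]
force: [-2.4, 1.2, -0.6]
grip_width: 0.0872
grasp_force: 0.0
t 3.43 shift [ 1.7  9.1 49.8] turn [-0.5  0.5  0.4] q7 -36.0 F [-2.4  1.2 -0.6] grip 87.2
```

```bash
python3 -m creep '[{"wx":0,"wy":0,"wz":0,"tx":0,"ty":0,"tz":0,"gripper":1},{"wx":0,"wy":0,"wz":0,"tx":0,"ty":0,"tz":0,"gripper":1}]'
python3 -c "from h import *;go(523,-241,14,21)"
```

```text
time_s: 3.6
tool_pos: [0.5246, -0.2366, 0.072]
tool_rot: [180.0, -0.1, 21.4]
force: [0.4, 0.1, 1.0]
grip_width: 0.0867
grasp_force: 0.0
t 3.6 shift [-3.2  3.5 58. ] turn [ 0.  -0.1  0.4] q7 -36.0 F [0.4 0.1 1. ] grip 86.7
```

```bash
python3 -m creep '[{"wx":0,"wy":0,"wz":0,"tx":-3,"ty":3,"tz":20,"gripper":1},{"wx":0,"wy":0,"wz":0,"tx":-3,"ty":3,"tz":40,"gripper":1},{"wx":0,"wy":0,"wz":0,"tx":-3,"ty":3,"tz":57,"gripper":1},{"wx":0,"wy":0,"wz":0,"tx":-3,"ty":3,"tz":57,"gripper":1},{"wx":0,"wy":0,"wz":0,"tx":-3,"ty":3,"tz":57,"gripper":1}]'
python3 -c "from h import *;go(523,-241,14,21)"
python3 -m creep '[{"wx":0,"wy":0,"wz":0,"tx":0,"ty":0,"tz":0,"gripper":-1},{"wx":0,"wy":0,"wz":0,"tx":0,"ty":0,"tz":0,"gripper":-1},{"wx":0,"wy":0,"wz":0,"tx":0,"ty":0,"tz":0,"gripper":-1},{"wx":0,"wy":0,"wz":0,"tx":0,"ty":0,"tz":0,"gripper":-1},{"wx":0,"wy":0,"wz":0,"tx":0,"ty":0,"tz":0,"gripper":-1}]' 20
```

```text
time_s: 4.02
tool_pos: [0.5228, -0.2409, 0.015]
tool_rot: [180.0, -0.1, 21.4]
force: [-0.3, -0.6, 1.4]
grip_width: 0.0869
grasp_force: 0.0
t 4.02 shift [0.2 0.2 1. ] turn [ 0.  -0.1  0.4] q7 -33.0 F [-0.3 -0.6  1.4] grip 86.9
time_s: 4.43
tool_pos: [0.5219, -0.2412, 0.0137]
tool_rot: [180.0, -0.1, 21.3]
force: [-0.2, -0.9, 0.3]
grip_width: 0.062
grasp_force: 0.0
```

```bash
Z=; python3 -m creep '[{"wx":0,"wy":0,"wz":0,"tx":0,"ty":0,"tz":0,"gripper":-1},{"wx":0,"wy":0,"wz":0,"tx":0,"ty":0,"tz":0,"gripper":-1},{"wx":0,"wy":0,"wz":0,"tx":0,"ty":0,"tz":0,"gripper":-1},{"wx":0,"wy":0,"wz":0,"tx":0,"ty":0,"tz":0,"gripper":-1},{"wx":0,"wy":0,"wz":0,"tx":0,"ty":0,"tz":0,"gripper":-1}]' 20
python3 -m creep '[{"wx":0,"wy":0,"wz":0,"tx":0,"ty":0,"tz":0,"gripper":-1},{"wx":0,"wy":0,"wz":0,"tx":0,"ty":0,"tz":-20,"gripper":-1},{"wx":0,"wy":0,"wz":0,"tx":0,"ty":0,"tz":-60,"gripper":-1},{"wx":0,"wy":0,"wz":0,"tx":0,"ty":0,"tz":-90,"gripper":-1},{"wx":0,"wy":0,"wz":0,"tx":0,"ty":0,"tz":-90,"gripper":-1}]'
python3 -c "from h import *;go(529,-57,104,14)"
```

```text
time_s: 4.85
tool_pos: [0.5216, -0.2413, 0.0132]
tool_rot: [180.0, -0.0, 21.3]
force: [0.2, -0.7, 0.4]
grip_width: 0.036
grasp_force: 20.0
time_s: 5.27
tool_pos: [0.5252, -0.2432, 0.1092]
tool_rot: [179.7, -0.5, 21.3]
force: [1.9, -1.2, -0.4]
grip_width: 0.0355
grasp_force: 20.0
t 5.27 shift [  71.1 -172.1    4.8] turn [ 0.3 -0.5  7.3] q7 -37.0 F [ 1.9 -1.2 -0.4] grip 35.5
```

```bash
python3 -m creep '[{"wx":0,"wy":0,"wz":4,"tx":15,"ty":-35,"tz":0,"gripper":-1},{"wx":0,"wy":0,"wz":7,"tx":30,"ty":-70,"tz":0,"gripper":-1},{"wx":0,"wy":0,"wz":7,"tx":45,"ty":-107,"tz":0,"gripper":-1},{"wx":0,"wy":0,"wz":7,"tx":60,"ty":-143,"tz":0,"gripper":-1},{"wx":0,"wy":0,"wz":7,"tx":71,"ty":-172,"tz":0,"gripper":-1}]'
python3 -m creep '[{"wx":0,"wy":0,"wz":0,"tx":0,"ty":0,"tz":0,"gripper":-1},{"wx":0,"wy":0,"wz":0,"tx":0,"ty":0,"tz":0,"gripper":-1},{"wx":0,"wy":0,"wz":0,"tx":0,"ty":0,"tz":0,"gripper":-1}]'
python3 - <<'E'
from h import *
go(529,-57,24,14)
for c in ['top','wrist']:
    o,p,d=snap(c); P=cloud(c,o,d)
    print(c,'front',rect(P,(.495,-.067),.06,.045,.07))
E
```

```text
time_s: 5.68
tool_pos: [0.5245, -0.0512, 0.1025]
tool_rot: [-179.9, 0.0, 14.4]
force: [1.0, 0.7, -2.3]
grip_width: 0.0355
grasp_force: 20.0
time_s: 5.93
tool_pos: [0.5247, -0.0556, 0.1027]
tool_rot: [180.0, 0.1, 14.3]
force: [-0.1, -1.1, -1.3]
grip_width: 0.0358
grasp_force: 20.0
t 5.93 shift [ 3.9  2.4 78.7] turn [0.  0.1 0.3] q7 -68.0 F [-0.1 -1.1 -1.3] grip 35.8
top front (array([501.4, -99.1]), 35, array([11.3, 25.9, 14. ]), np.float64(59.7))
wrist front (array([500.8, -64.2]), 81, array([ 8.7, 91.5, 10.4]), np.float64(57.4))
```

```bash
python3 -m creep '[{"wx":0,"wy":0,"wz":0,"tx":3,"ty":2,"tz":10,"gripper":-1},{"wx":0,"wy":0,"wz":0,"tx":3,"ty":2,"tz":30,"gripper":-1},{"wx":0,"wy":0,"wz":0,"tx":3,"ty":2,"tz":50,"gripper":-1},{"wx":0,"wy":0,"wz":0,"tx":3,"ty":2,"tz":65,"gripper":-1},{"wx":0,"wy":0,"wz":0,"tx":3,"ty":2,"tz":72,"gripper":-1}]'
python3 -m creep '[{"wx":0,"wy":0,"wz":0,"tx":0,"ty":0,"tz":4,"gripper":-1},{"wx":0,"wy":0,"wz":0,"tx":0,"ty":0,"tz":7,"gripper":-1},{"wx":0,"wy":0,"wz":0,"tx":0,"ty":0,"tz":8,"gripper":-1}]'
python3 -c "from h import *;go(528,-57.5,21,14)"
```

```text
time_s: 6.45
tool_pos: [0.5267, -0.0576, 0.0283]
tool_rot: [-180.0, 0.2, 14.2]
force: [0.1, 0.1, -1.1]
grip_width: 0.0357
grasp_force: 20.0
time_s: 6.7
tool_pos: [0.5289, -0.0568, 0.0232]
tool_rot: [180.0, -0.0, 14.3]
force: [0.6, 0.6, -1.9]
grip_width: 0.0358
grasp_force: 20.0
t 6.7 shift [-1.1  0.5  2.2] turn [ 0.  -0.   0.3] q7 -63.0 F [ 0.6  0.6 -1.9] grip 35.8
```

```bash
python3 -m creep '[{"wx":0,"wy":0,"wz":0,"tx":-1,"ty":0,"tz":2,"gripper":-1},{"wx":0,"wy":0,"wz":0,"tx":-1,"ty":0,"tz":2,"gripper":-1}]'
python3 -c "from h import *;go(528,-57.5,21,14)"
python3 -m creep '[{"wx":0,"wy":0,"wz":0,"tx":0,"ty":0,"tz":0,"gripper":-0.3},{"wx":0,"wy":0,"wz":0,"tx":0,"ty":0,"tz":0,"gripper":0.5},{"wx":0,"wy":0,"wz":0,"tx":0,"ty":0,"tz":0,"gripper":0.5},{"wx":0,"wy":0,"wz":0,"tx":0,"ty":0,"tz":0,"gripper":0.5},{"wx":0,"wy":0,"wz":0,"tx":0,"ty":0,"tz":0,"gripper":0.5}]'
```

```text
time_s: 6.87
tool_pos: [0.5278, -0.0566, 0.0215]
tool_rot: [-180.0, -0.0, 14.3]
force: [-1.4, 0.4, -1.4]
grip_width: 0.0358
grasp_force: 20.0
t 6.87 shift [-0.   0.9  0.5] turn [-0.  -0.   0.3] q7 -63.0 F [-1.4  0.4 -1.4] grip 35.8
time_s: 7.28
tool_pos: [0.5279, -0.0564, 0.0215]
tool_rot: [-180.0, -0.0, 14.3]
force: [0.9, 1.2, -0.1]
grip_width: 0.0543
grasp_force: 0.0
```

```bash
python3 -m creep '[{"wx":0,"wy":0,"wz":0,"tx":0,"ty":0,"tz":-10,"gripper":0.5},{"wx":0,"wy":0,"wz":0,"tx":0,"ty":0,"tz":-40,"gripper":0.5},{"wx":0,"wy":0,"wz":0,"tx":0,"ty":0,"tz":-75,"gripper":0.5},{"wx":0,"wy":0,"wz":0,"tx":0,"ty":0,"tz":-90,"gripper":-1},{"wx":0,"wy":0,"wz":0,"tx":-30,"ty":0,"tz":-90,"gripper":-1}]'
python3 -m creep '[{"wx":0,"wy":0,"wz":0,"tx":-30,"ty":0,"tz":0,"gripper":-1},{"wx":0,"wy":0,"wz":0,"tx":-52,"ty":0,"tz":0,"gripper":-1},{"wx":0,"wy":0,"wz":0,"tx":-52,"ty":0,"tz":0,"gripper":-1},{"wx":0,"wy":0,"wz":0,"tx":-52,"ty":0,"tz":0,"gripper":-1}]'
python3 - <<'E'
from h import *
go(446,-78,32,14)
o,p,d=snap('wrist','w2'); P=cloud('wrist',o,d)
print('pack',rect(P,(.529,-.057),.035,.046,.058)); print('front',rect(P,(.491,-.068),.06,.045,.07))
E
```

```text
time_s: 7.7
tool_pos: [0.5057, -0.0628, 0.1166]
tool_rot: [179.8, -0.7, 14.5]
force: [-0.5, 0.4, 2.1]
grip_width: 0.0582
grasp_force: 0.0
time_s: 8.03
tool_pos: [0.4481, -0.0768, 0.1121]
tool_rot: [-179.9, -0.2, 14.3]
force: [0.7, 0.9, -0.3]
grip_width: 0.0331
grasp_force: 0.0
t 8.03 shift [-2.5  0.8 80.1] turn [-0.1 -0.2  0.3] q7 -71.0 F [ 0.7  0.9 -0.3] grip 33.1
pack (array([523.8, -58.4]), 2731, array([56.4, 41. , 14.2]), np.float64(53.3))
front (array([519.6, -59.4]), 4139, array([60.2, 91.2, 14.1]), np.float64(54.0))
```

View pics/w2.png

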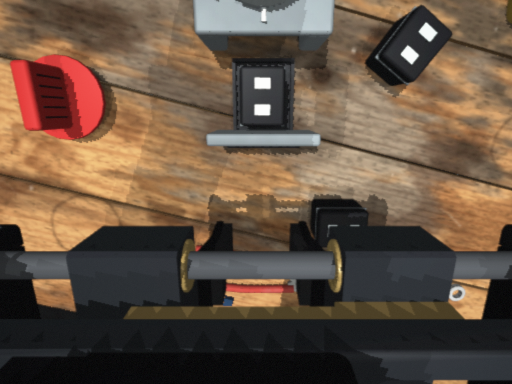

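The pack stands upright and square in the drawer at (262,95), behind the front plate at (262,140). Next I'll shut the fingers, descend in front of the plate and push.

```bash
python3 -m creep '[{"wx":0,"wy":0,"wz":0,"tx":-2,"ty":1,"tz":20,"gripper":-1},{"wx":0,"wy":0,"wz":0,"tx":-2,"ty":1,"tz":45,"gripper":-1},{"wx":0,"wy":0,"wz":0,"tx":-2,"ty":1,"tz":70,"gripper":-1},{"wx":0,"wy":0,"wz":0,"tx":-2,"ty":1,"tz":80,"gripper":-1},{"wx":0,"wy":0,"wz":0,"tx":-2,"ty":1,"tz":80,"gripper":-1}]'
python3 -m creep '[{"wx":0,"wy":0,"wz":0,"tx":8,"ty":0,"tz":0,"gripper":-1},{"wx":0,"wy":0,"wz":0,"tx":16,"ty":0,"tz":0,"gripper":-1},{"wx":0,"wy":0,"wz":0,"tx":24,"ty":0,"tz":0,"gripper":-1},{"wx":0,"wy":0,"wz":0,"tx":30,"ty":0,"tz":0,"gripper":-1},{"wx":0,"wy":0,"wz":0,"tx":36,"ty":0,"tz":0,"gripper":-1}]'
python3 -c "from h import *;go(540,-54,32,14)"
```

```text
time_s: 8.5
tool_pos: [0.4451, -0.0782, 0.0292]
tool_rot: [180.0, 0.3, 14.3]
force: [-1.2, -0.4, 0.4]
grip_width: 0.002
grasp_force: 0.0
time_s: 8.92
tool_pos: [0.4831, -0.069, 0.032]
tool_rot: [180.0, -0.1, 14.4]
force: [-0.4, -0.1, 0.0]
grip_width: 0.0007
grasp_force: 0.1
t 8.92 shift [58.8 -0.4  0.1] turn [ 0.  -0.1  0.4] q7 -65.0 F [-0.4 -0.1  0. ] grip 0.7
```

```bash
python3 -m creep '[{"wx":0,"wy":0,"wz":0,"tx":8,"ty":0,"tz":0,"gripper":-1},{"wx":0,"wy":0,"wz":0,"tx":16,"ty":0,"tz":0,"gripper":-1},{"wx":0,"wy":0,"wz":0,"tx":24,"ty":0,"tz":0,"gripper":-1},{"wx":0,"wy":0,"wz":0,"tx":32,"ty":0,"tz":0,"gripper":-1},{"wx":0,"wy":0,"wz":0,"tx":40,"ty":0,"tz":0,"gripper":-1}]'
python3 -m creep '[{"wx":0,"wy":0,"wz":0,"tx":4,"ty":0,"tz":0,"gripper":-1},{"wx":0,"wy":0,"wz":0,"tx":8,"ty":0,"tz":0,"gripper":-1},{"wx":0,"wy":0,"wz":0,"tx":12,"ty":0,"tz":0,"gripper":-1},{"wx":0,"wy":0,"wz":0,"tx":16,"ty":0,"tz":0,"gripper":-1},{"wx":0,"wy":0,"wz":0,"tx":16,"ty":0,"tz":0,"gripper":-1}]'
python3 - <<'E'
from h import *
go(561,-49,32,14)
o,p,d=snap('scene'); P=cloud('scene',o,d); print('front',rect(P,(.555,-.05),.06,.03,.062))
cv2.imwrite('pics/s2.png',cv2.resize(p[130:280,170:370],(800,600))[:,:,::-1])
E
```

```text
time_s: 9.33
tool_pos: [0.5213, -0.0593, 0.0318]
tool_rot: [-180.0, -0.0, 14.3]
force: [-1.0, -0.7, 5.1]
grip_width: 0.0007
grasp_force: 2.9
time_s: 9.75
tool_pos: [0.5374, -0.0553, 0.0319]
tool_rot: [180.0, -0.1, 14.3]
force: [0.8, 1.0, 4.0]
grip_width: 0.0007
grasp_force: 2.2
t 9.75 shift [24.4 -0.2 -0.1] turn [ 0.  -0.1  0.3] q7 -63.0 F [0.8 1.  4. ] grip 0.7
front (array([560.7, -51.9]), 342, array([68.5, 99.7, 12. ]), np.float64(48.7))
```

View pics/s2.png

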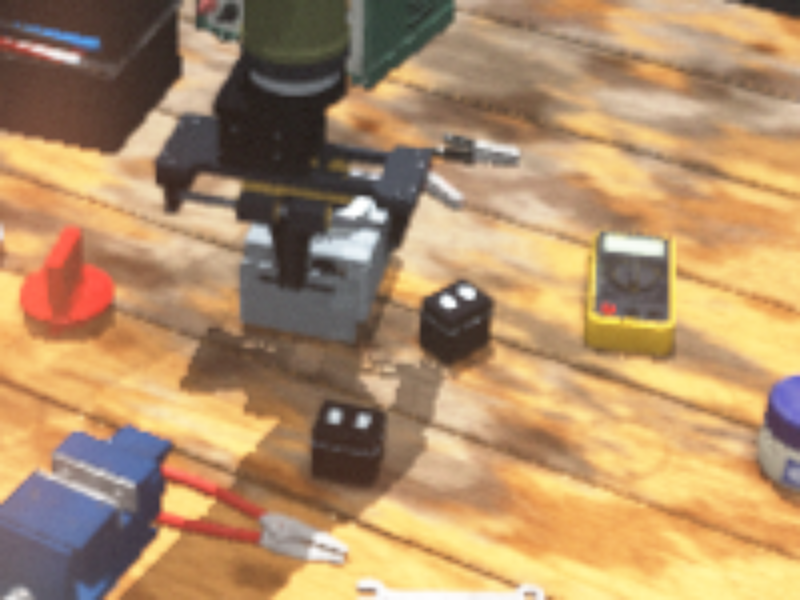

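The drawer is nearly shut: the plate is close to the body at (300,300). I'll keep pushing gently until it stops.

```bash
for i in 1 2 3; do python3 -m creep '[{"wx":0,"wy":0,"wz":0,"tx":2,"ty":0,"tz":0,"gripper":-1},{"wx":0,"wy":0,"wz":0,"tx":4,"ty":0,"tz":0,"gripper":-1}]' | egrep 'pos|force'; done
```

```text
tool_pos: [0.5398, -0.0546, 0.0318]
force: [-1.4, 0.0, 6.2]
grasp_force: 3.5
tool_pos: [0.5437, -0.0536, 0.0318]
force: [-1.4, -0.4, 6.5]
grasp_force: 3.5
tool_pos: [0.5476, -0.0526, 0.0318]
force: [-1.4, -0.5, 7.9]
grasp_force: 3.5
```

```bash
for i in 1 2 3; do python3 -m creep '[{"wx":0,"wy":0,"wz":0,"tx":1.5,"ty":0,"tz":0,"gripper":-1},{"wx":0,"wy":0,"wz":0,"tx":3,"ty":0,"tz":0,"gripper":-1}]' | egrep 'pos|force'; done; python3 - <<'E'
from h import *
go(561,-49,32,14)
for c in ['scene','wrist','top']:
    o,p,d=snap(c); P=cloud(c,o,d)
    print(c,[(np.round(x['point'],3).tolist(),round(x['confidence'],2)) for x in nets.place_of('drawer_front',c)[:2]])
E
```

```text
tool_pos: [0.5505, -0.0519, 0.0318]
force: [-2.1, -0.6, 6.6]
grasp_force: 3.5
tool_pos: [0.5529, -0.0513, 0.0317]
force: [-5.5, -0.9, 10.8]
grasp_force: 4.9
tool_pos: [0.553, -0.0512, 0.0316]
force: [-11.3, -1.2, 16.0]
grasp_force: 8.5
t 10.8 shift [ 8.3 -0.2 -0.5] turn [-0.1  0.4  0.3] q7 -63.0 F [-11.3  -1.2  16. ] grip 0.6
scene [([0.562, -0.05, 0.03], 0.88)]
wrist [([0.559, -0.049, 0.035], 0.73)]
top []
```

```bash
python3 -m creep '[{"wx":0,"wy":0,"wz":0,"tx":-15,"ty":0,"tz":0,"gripper":-1},{"wx":0,"wy":0,"wz":0,"tx":-35,"ty":0,"tz":0,"gripper":-1},{"wx":0,"wy":0,"wz":0,"tx":-45,"ty":0,"tz":-35,"gripper":0},{"wx":0,"wy":0,"wz":0,"tx":-45,"ty":0,"tz":-75,"gripper":0},{"wx":0,"wy":0,"wz":0,"tx":-45,"ty":0,"tz":-110,"gripper":0}]'
python3 -m creep '[{"wx":0,"wy":0,"wz":-7,"tx":0,"ty":-15,"tz":-10,"gripper":0},{"wx":0,"wy":0,"wz":-14,"tx":0,"ty":-30,"tz":-20,"gripper":0},{"wx":0,"wy":0,"wz":-21,"tx":0,"ty":-45,"tz":-20,"gripper":0},{"wx":0,"wy":0,"wz":-28,"tx":0,"ty":-60,"tz":-20,"gripper":0},{"wx":0,"wy":0,"wz":-35,"tx":0,"ty":-75,"tz":-20,"gripper":0}]'
python3 - <<'E'
from h import *
go(501,237,150,166.3)
for c in ['scene','top']:
    o,p,d=snap(c); P=cloud(c,o,d)
    print(c,[(np.round(x['point'],3).tolist(),round(x['confidence'],2)) for x in nets.place_of('drawer_front',c)[:2]],'collar',rect(P,(.62,-.033),.06,.074,.1),rect(P,(.555,-.05),.05,.05,.062))
E
```

```text
time_s: 11.52
tool_pos: [0.5108, -0.0618, 0.1419]
tool_rot: [-180.0, 0.1, 14.3]
force: [1.3, 0.9, 0.9]
grip_width: 0.0132
grasp_force: 0.0
time_s: 11.93
tool_pos: [0.4932, 0.012, 0.1609]
tool_rot: [-180.0, -0.0, 49.7]
force: [1.4, 0.5, 0.8]
grip_width: 0.0413
grasp_force: 0.0
t 11.93 shift [ 176.5 -139.7   11. ] turn [  -0.    -0.  -116.6] q7 -45.0 F [1.4 0.5 0.8] grip 41.3
scene [([0.56, -0.048, 0.028], 0.87)] collar (array([621.4, -36.6]), 172, array([75.2, 72.8, 30.4]), np.float64(80.1)) (array([569.3, -48.3]), 151, array([34.2, 95.1, 12.1]), np.float64(57.9))
top [([0.558, -0.05, 0.035], 0.48)] collar (array([635.1, -47.2]), 116, array([75.4, 37.5, 50.7]), np.float64(81.4)) (array([567.7, -61.9]), 54, array([25.7, 66.9,  8.2]), np.float64(58.4))
```

```bash
python3 -m creep '[{"wx":0,"wy":0,"wz":-35,"tx":78,"ty":-62,"tz":0,"gripper":0},{"wx":0,"wy":0,"wz":-35,"tx":78,"ty":-62,"tz":0,"gripper":0},{"wx":0,"wy":0,"wz":-35,"tx":78,"ty":-62,"tz":0,"gripper":0},{"wx":0,"wy":0,"wz":-35,"tx":78,"ty":-62,"tz":0,"gripper":0},{"wx":0,"wy":0,"wz":-35,"tx":78,"ty":-62,"tz":0,"gripper":0}]' >/dev/null
python3 -c "from h import *;go(501,170,160,166.3)"
```

```text
t 12.55 shift [59.1 -2.4  0.6] turn [ -0.1   0.  -81.7] q7 -20.0 F [-0.6 -0.9  0. ] grip 43.5
```

```bash
python3 -m creep '[{"wx":0,"wy":0,"wz":-35,"tx":0,"ty":0,"tz":0,"gripper":0},{"wx":0,"wy":0,"wz":-35,"tx":0,"ty":0,"tz":0,"gripper":0},{"wx":0,"wy":0,"wz":-35,"tx":0,"ty":0,"tz":0,"gripper":0},{"wx":0,"wy":0,"wz":-35,"tx":0,"ty":0,"tz":0,"gripper":0},{"wx":0,"wy":0,"wz":-35,"tx":0,"ty":0,"tz":0,"gripper":0}]' >/dev/null
python3 - <<'E'
from h import *
go(501,210,160,166.3)
o,p,d=snap('wrist'); P=cloud('wrist',o,d)
print('lid',rect(P,(.5,.237),.05,.052,.09),rect(P,(.5,.237),.06,.014,.034))
E
```

```text
t 12.97 shift [86.6 52.   0.8] turn [ -0.    0.  -46.9] q7 15.0 F [-0.4 -0.1  0.1] grip 43.4
lid (array([501.6, 238.8]), 1072, array([14.5, 51.9, 76.7]), np.float64(62.9)) (array([501.3, 238.6]), 2943, array([72.6, 73.1, 10.1]), np.float64(19.4))
```

```bash
python3 -c "from h import *;go(501.5,238.7,110,166.6)"
```

```text
t 13.02 shift [111.1  67.1  50.8] turn [ -0.   0. -47.] q7 15.0 F [-0.7 -0.4 -0.5] grip 43.3
```

```bash
python3 -m creep '[{"wx":0,"wy":0,"wz":-35,"tx":111,"ty":67,"tz":0,"gripper":0},{"wx":0,"wy":0,"wz":-35,"tx":111,"ty":67,"tz":0,"gripper":0},{"wx":0,"wy":0,"wz":-35,"tx":111,"ty":67,"tz":0,"gripper":0},{"wx":0,"wy":0,"wz":-35,"tx":111,"ty":67,"tz":20,"gripper":0},{"wx":0,"wy":0,"wz":-35,"tx":111,"ty":67,"tz":50,"gripper":0}]' >/dev/null
python3 -m creep '[{"wx":0,"wy":0,"wz":-7,"tx":0,"ty":0,"tz":0,"gripper":0},{"wx":0,"wy":0,"wz":-12,"tx":0,"ty":0,"tz":0,"gripper":0},{"wx":0,"wy":0,"wz":-12,"tx":0,"ty":0,"tz":0,"gripper":0},{"wx":0,"wy":0,"wz":-12,"tx":0,"ty":0,"tz":0,"gripper":0}]' >/dev/null
python3 -c "from h import *;go(501.5,238.7,28,166.6)"
```

```text
t 13.77 shift [ 0.7 -0.8 83.1] turn [-0.   0.  -0.7] q7 51.0 F [-0.2  0.2 -0.4] grip 43.4
```

```bash
python3 -m creep '[{"wx":0,"wy":0,"wz":-0.7,"tx":0.5,"ty":-0.8,"tz":25,"gripper":0},{"wx":0,"wy":0,"wz":-0.7,"tx":0.5,"ty":-0.8,"tz":50,"gripper":0},{"wx":0,"wy":0,"wz":-0.7,"tx":0.5,"ty":-0.8,"tz":72,"gripper":0},{"wx":0,"wy":0,"wz":-0.7,"tx":0.5,"ty":-0.8,"tz":82,"gripper":0},{"wx":0,"wy":0,"wz":-0.7,"tx":0.5,"ty":-0.8,"tz":82,"gripper":0}]' |grep pos
python3 -c "from h import *;go(501.5,238.7,28,166.6)"
python3 -m creep '[{"wx":0,"wy":0,"wz":0,"tx":0,"ty":0,"tz":0,"gripper":-1},{"wx":0,"wy":0,"wz":0,"tx":0,"ty":0,"tz":0,"gripper":-1},{"wx":0,"wy":0,"wz":0,"tx":0,"ty":0,"tz":0,"gripper":-1},{"wx":0,"wy":0,"wz":0,"tx":0,"ty":0,"tz":0,"gripper":-1},{"wx":0,"wy":0,"wz":0,"tx":0,"ty":0,"tz":0,"gripper":-1}]' 45
python3 -m creep '[{"wx":0,"wy":0,"wz":0,"tx":0,"ty":0,"tz":0,"gripper":-1},{"wx":0,"wy":0,"wz":0,"tx":0,"ty":0,"tz":0,"gripper":-1},{"wx":0,"wy":0,"wz":0,"tx":0,"ty":0,"tz":0,"gripper":-1},{"wx":0,"wy":0,"wz":0,"tx":0,"ty":0,"tz":0,"gripper":-1}]'
```

```text
tool_pos: [0.4995, 0.2384, 0.027]
t 14.18 shift [-1.8  0.8 -1. ] turn [-0.2 -0.2  0.2] q7 54.0 F [-0.1  0.3 -1.1] grip 43.5
time_s: 14.6
tool_pos: [0.5016, 0.2401, 0.0302]
tool_rot: [179.9, 0.1, 167.0]
force: [-0.1, 0.4, -0.2]
grip_width: 0.0181
grasp_force: 0.0
time_s: 14.93
tool_pos: [0.5014, 0.2397, 0.0298]
tool_rot: [180.0, 0.0, 167.0]
force: [-0.9, -2.0, 5.4]
grip_width: 0.0131
grasp_force: 45.0
```

```bash
python3 -m creep '[{"wx":0,"wy":0,"wz":0,"tx":0,"ty":0,"tz":-10,"gripper":-1},{"wx":0,"wy":0,"wz":0,"tx":0,"ty":0,"tz":-40,"gripper":-1},{"wx":0,"wy":0,"wz":0,"tx":0,"ty":0,"tz":-80,"gripper":-1},{"wx":0,"wy":0,"wz":0,"tx":0,"ty":0,"tz":-115,"gripper":-1},{"wx":0,"wy":0,"wz":0,"tx":0,"ty":0,"tz":-115,"gripper":-1}]' |grep pos
python3 -m creep '[{"wx":0,"wy":0,"wz":-6,"tx":-35,"ty":-22,"tz":0,"gripper":-1},{"wx":0,"wy":0,"wz":-12,"tx":-70,"ty":-44,"tz":0,"gripper":-1},{"wx":0,"wy":0,"wz":-18,"tx":-105,"ty":-66,"tz":0,"gripper":-1},{"wx":0,"wy":0,"wz":-24,"tx":-140,"ty":-88,"tz":0,"gripper":-1},{"wx":0,"wy":0,"wz":-27,"tx":-166,"ty":-105,"tz":0,"gripper":-1}]'
python3 -m creep '[{"wx":0,"wy":0,"wz":0,"tx":0,"ty":0,"tz":0,"gripper":-1},{"wx":0,"wy":0,"wz":0,"tx":0,"ty":0,"tz":0,"gripper":-1},{"wx":0,"wy":0,"wz":0,"tx":0,"ty":0,"tz":0,"gripper":-1}]' | grep pos
python3 - <<'E'
from h import *
go(622.5,-34.5,145,194)
o,p,d=snap('wrist','w3'); P=cloud('wrist',o,d)
print('collar',rect(P,(.622,-.035),.06,.074,.1),'tumbler',rect(P,(.622,-.035),.09,.058,.1))
m=(np.hypot(P[...,0]-.6225,P[...,1]+.035)<.05)&(P[...,2]>.075)&(P[...,2]<.1); Q=P[m][:,:2].astype(np.float32)*1000
print(cv2.minEnclosingCircle(Q)); print([(np.round(x['point'],3),round(x['confidence'],2)) for x in nets.place_of('collar_mouth','wrist')[:2]])
E
```

```text
tool_pos: [0.5051, 0.2421, 0.1521]
time_s: 15.77
tool_pos: [0.6408, 0.0968, 0.144]
tool_rot: [-179.9, 0.0, -165.8]
force: [0.4, -0.3, -1.3]
grip_width: 0.0133
grasp_force: 45.0
tool_pos: [0.6384, 0.1009, 0.1435]
t 16.02 shift [  48.2 -127.5   -1.6] turn [ 0.1 -0.1 -0. ] q7 99.0 F [-1.  -0.2 -1. ] grip 13.2
collar (array([623.3, -33.7]), 3250, array([73.9, 74.8, 15. ]), np.float64(80.2)) tumbler (array([618.1, -34.9]), 15337, array([120.4, 100.6,  14. ]), np.float64(65.7))
((623.2804565429688, -33.813514709472656), 37.73897933959961)
[(array([ 0.624, -0.033,  0.08 ]), 0.94)]
```

View pics/w3.png

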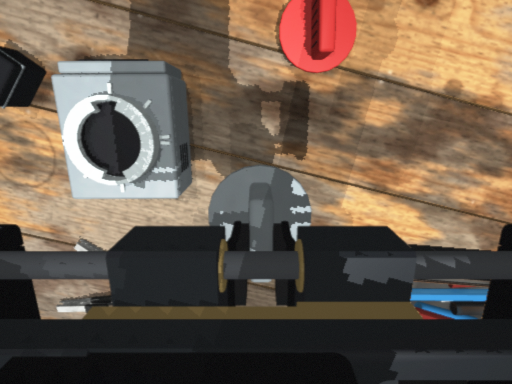

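The wrist view shows the lid held squarely at (260,215). The collar is at (110,138), its slots at (104,102) and (118,172) in line with the tumbler sides, and the drawer is flush.

```bash
python3 -m creep '[{"wx":0,"wy":0,"wz":0,"tx":12,"ty":-32,"tz":0,"gripper":-1},{"wx":0,"wy":0,"wz":0,"tx":24,"ty":-64,"tz":0,"gripper":-1},{"wx":0,"wy":0,"wz":0,"tx":36,"ty":-96,"tz":0,"gripper":-1},{"wx":0,"wy":0,"wz":0,"tx":47,"ty":-127,"tz":0,"gripper":-1},{"wx":0,"wy":0,"wz":0,"tx":47,"ty":-127,"tz":0,"gripper":-1}]' |grep pos
python3 -m creep '[{"wx":0,"wy":0,"wz":0,"tx":0,"ty":0,"tz":5,"gripper":-1},{"wx":0,"wy":0,"wz":0,"tx":0,"ty":0,"tz":10,"gripper":-1},{"wx":0,"wy":0,"wz":0,"tx":0,"ty":0,"tz":15,"gripper":-1},{"wx":0,"wy":0,"wz":0,"tx":0,"ty":0,"tz":20,"gripper":-1},{"wx":0,"wy":0,"wz":0,"tx":0,"ty":0,"tz":20,"gripper":-1}]' |grep pos
python3 -c "from h import *;go(623.3,-33.5,97,194.1)"
```

```text
tool_pos: [0.6227, -0.0434, 0.145]
tool_pos: [0.6233, -0.0325, 0.1223]
t 16.95 shift [ 0.2 -1.  25.3] turn [ 0.1 -0.2  0.1] q7 112.0 F [ 0.1  0.  -1.5] grip 13.3
```

```bash
python3 -m creep '[{"wx":0,"wy":0,"wz":0,"tx":0,"ty":-1,"tz":4,"gripper":-1},{"wx":0,"wy":0,"wz":0,"tx":0,"ty":-1,"tz":8,"gripper":-1},{"wx":0,"wy":0,"wz":0,"tx":0,"ty":-1,"tz":11,"gripper":-1},{"wx":0,"wy":0,"wz":0,"tx":0,"ty":-1,"tz":13,"gripper":-1},{"wx":0,"wy":0,"wz":0,"tx":0,"ty":-1,"tz":15,"gripper":-1}]' |egrep 'pos|^force'
python3 -m creep '[{"wx":0,"wy":0,"wz":0,"tx":0,"ty":0,"tz":2,"gripper":-1},{"wx":0,"wy":0,"wz":0,"tx":0,"ty":0,"tz":4,"gripper":-1}]' |egrep 'pos|^force'
python3 -c "from h import *;go(623.3,-33.5,97,194.1);print(get_obs()['wrist_torque'])"
```

```text
tool_pos: [0.6245, -0.0355, 0.1089]
force: [0.3, 0.7, -1.6]
tool_pos: [0.6245, -0.035, 0.1052]
force: [-0.3, 1.5, 0.2]
t 17.53 shift [0.8 1.8 8.2] turn [ 0.   0.  -0.1] q7 112.0 F [-0.3  1.5  0.2] grip 13.1
[ 0.30451342  0.2631033  -0.00587888]
```

```bash
for i in 1 2; do python3 -m creep '[{"wx":0,"wy":0,"wz":0,"tx":0.4,"ty":0.5,"tz":2,"gripper":-1},{"wx":0,"wy":0,"wz":0,"tx":0.4,"ty":0.8,"tz":4,"gripper":-1},{"wx":0,"wy":0,"wz":0,"tx":0.4,"ty":0.8,"tz":4,"gripper":-1}]' |egrep 'pos|rot|^force'; done
python3 -c "from h import *;go(623.3,-33.5,97,194.1);print(get_obs()['wrist_torque'])"
```

```text
tool_pos: [0.6238, -0.0348, 0.1007]
tool_rot: [-180.0, -0.0, -166.0]
force: [-0.1, 0.1, -1.1]
tool_pos: [0.6235, -0.0344, 0.0972]
tool_rot: [-180.0, 0.0, -166.0]
force: [0.1, 0.3, 0.4]
t 18.03 shift [0.  0.9 0.2] turn [-0.   0.  -0.1] q7 112.0 F [0.1 0.3 0.4] grip 13.4
[ 0.05494533 -0.00837801  0.01121135]
```

```bash
for i in 1 2; do python3 -m creep '[{"wx":0,"wy":0,"wz":0,"tx":0,"ty":0,"tz":0.7,"gripper":-1},{"wx":0,"wy":0,"wz":0,"tx":0,"ty":0,"tz":0.7,"gripper":-1}]' |egrep 'pos|rot|^force'; done
```

```text
tool_pos: [0.6237, -0.0345, 0.097]
tool_rot: [-180.0, 0.0, -166.0]
force: [0.2, -1.1, 2.1]
tool_pos: [0.6238, -0.0348, 0.0967]
tool_rot: [-180.0, 0.1, -166.0]
force: [-0.7, -1.5, 5.1]
```

```bash
python3 -m creep '[{"wx":0,"wy":0,"wz":4,"tx":0,"ty":0,"tz":-0.4,"gripper":-1},{"wx":0,"wy":0,"wz":8,"tx":0,"ty":0,"tz":-0.4,"gripper":-1},{"wx":0,"wy":0,"wz":12,"tx":0,"ty":0,"tz":-0.4,"gripper":-1},{"wx":0,"wy":0,"wz":16,"tx":0,"ty":0,"tz":-0.4,"gripper":-1},{"wx":0,"wy":0,"wz":20,"tx":0,"ty":0,"tz":-0.4,"gripper":-1}]' 55
python3 -c "from h import *;print(get_obs()['wrist_torque'])"
python3 -m creep '[{"wx":0,"wy":0,"wz":4,"tx":0,"ty":0,"tz":0,"gripper":-1},{"wx":0,"wy":0,"wz":8,"tx":0,"ty":0,"tz":0,"gripper":-1},{"wx":0,"wy":0,"wz":12,"tx":0,"ty":0,"tz":0,"gripper":-1},{"wx":0,"wy":0,"wz":16,"tx":0,"ty":0,"tz":0,"gripper":-1},{"wx":0,"wy":0,"wz":20,"tx":0,"ty":0,"tz":0,"gripper":-1}]'
python3 -c "from h import *;go(623.5,-34.5,97,149);print(get_obs()['wrist_torque'])"
```

```text
time_s: 18.78
tool_pos: [0.6229, -0.0334, 0.0967]
tool_rot: [179.9, -0.1, 173.9]
force: [-2.8, 0.1, 3.9]
grip_width: 0.0132
grasp_force: 55.0
[0.23231655 0.62101999 0.11335865]
time_s: 19.2
tool_pos: [0.6231, -0.0334, 0.0967]
tool_rot: [180.0, -0.1, 153.9]
force: [-2.9, 0.7, 5.7]
grip_width: 0.0131
grasp_force: 55.1
t 19.2 shift [-0.9 -0.8 -0.3] turn [ 0.  -0.1  4.9] q7 74.0 F [-2.9  0.7  5.7] grip 13.1
[0.14973323 0.54224794 0.17130461]
```

```bash
python3 -m creep '[{"wx":0,"wy":0,"wz":3,"tx":-0.3,"ty":0,"tz":0,"gripper":-1},{"wx":0,"wy":0,"wz":5,"tx":-0.5,"ty":0,"tz":0,"gripper":-1},{"wx":0,"wy":0,"wz":5,"tx":-0.5,"ty":0,"tz":0,"gripper":-1},{"wx":0,"wy":0,"wz":5,"tx":-0.5,"ty":0,"tz":0,"gripper":-1}]'
python3 - <<'E'
from h import *
go(623.5,-34.5,97,149.2)
o,p,d=snap('wrist'); P=cloud('wrist',o,d)
print(o['wrist_torque'],'bar',rect(P,(.623,-.034),.032,.118,.14),'disc',rect(P,(.623,-.034),.04,.08,.095),'tumbler',rect(P,(.622,-.035),.09,.058,.07))
cv2.imwrite('pics/w4.png',cv2.resize(p[90:290,130:390],(780,600))[:,:,::-1])
print([(np.round(x['point'],3),round(x['confidence'],2)) for x in nets.place_of('half_mark','wrist')[:3]],[(np.round(x['point'],3),round(x['confidence'],2)) for x in nets.place_of('lid_bar','wrist')[:3]])
E
```

```text
time_s: 19.53
tool_pos: [0.6233, -0.0334, 0.0968]
tool_rot: [180.0, -0.1, 149.1]
force: [-2.8, 1.3, 4.7]
grip_width: 0.0134
grasp_force: 55.0
t 19.53 shift [-0.8 -0.8 -0.2] turn [ 0.  -0.1 -0.1] q7 69.0 F [-2.8  1.3  4.7] grip 13.4
[0.26922106 0.73923976 0.12664041] bar (array([624.2, -30.3]), 1779, array([29.7, 52.1, 74.8]), np.float64(130.3)) disc (array([615. , -28.4]), 4327, array([73.3, 55.3, 58. ]), np.float64(86.5)) tumbler (array([617.6, -34.8]), 8478, array([120.1,  99.5,  14.2]), np.float64(65.1))
[(array([ 0.587, -0.015,  0.069]), 0.96)] [(array([ 0.62 , -0.034,  0.11 ]), 0.77)]
```

View pics/w4.png

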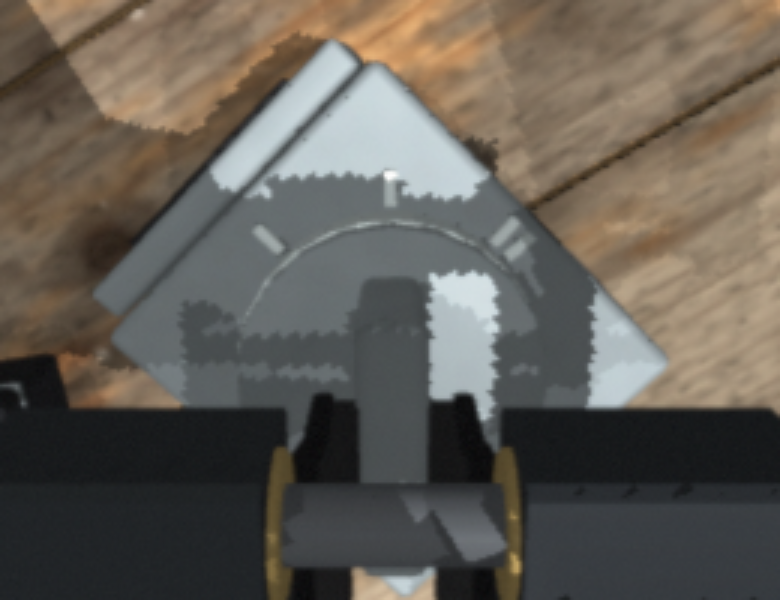

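The bar points straight at the single half-turn ridge at (390,190), between the slot ridge at (268,240) and the double lock ridge at (510,235). The tumbler plus plate measures 120 mm, so the drawer is fully shut. The lid is down and gripped, so I'm handing in.

```bash
python3 -c "from h import *;print(env.sign_off())"
```

```text
the job is handed in; nothing more can be done
None
```

I handed the job in at about 19.5 s: the pack stands upright in the fully shut drawer, and the lid is seated, turned to the half-turn mark and still held there against its spring.

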